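# Pack the chocolate eggs in order

### The arm

A 7-joint arm with a two-finger parallel gripper is mounted at the origin on the work surface. World frame = base frame: x ahead of the robot, y to its left, z up, the work surface at z = 0. Lengths are in m, angles in rad, forces in N, time in s.
With the tool pointing down it reaches from about 0.425 to 0.875 m from the base axis. Payload 8.4 kg.
Tool frame: the origin (TCP) lies midway between the tips of the shut fingers; the grasp point (between the pads) lies 19 mm behind it; z points along the fingers, y is the line along which they close (so a half turn about z gives the same grasp; the last joint's range is limited). The gripper opens to 87 mm and grips with 3 to 60 N. Pads are 19 mm wide; open, the fingers measure 117 mm over their backs; the gripper's body (75 mm by 190 mm) begins 51 mm behind the grasp point.
Start: joints at [-1.365, 0.333, 0.04, 1.465, -0.013, 1.343, -0.059], TCP at [0.195, 0.62, 0.223] pointing down, gripper open.
Joint ranges: [-2.58, 2.58], [-0.38, 2.09], [-1.3, 1.39], [0.25, 2.4], [-1.5, 4.64], [0.08, 2.09], [-2.65, 2.65]. Speed limits (rad/s): [2.22, 2.22, 2.79, 2.79, 3.14, 3.14, 3.14].

### API

Orientations are given as a unit quaternion [x, y, z, w].
In Python, from rig import env gives the robot as it stands. Calls block until the motion is done:
- env.goto(position, orientation): joint-space move of the TCP to a pose.
- env.move_linear(position, attitude=None, speed=0.15, f_stop=None): straight line of the TCP; attitude=None keeps the orientation; speed is the mean speed in m/s. With f_stop (N) it stops when the force on the tool has changed by that much, and returns True; else False.
- env.set_joints(angles): joint-space move.
- env.ungrasp() and env.grab(grip_force=None): open the fingers fully, or close them until they stop; grip_force is the grip in N (None keeps the last).
- env.wait(seconds).
- env.ik(position, orientation): joint angles nearest the present ones, or None.
- env.camera(name): name is "side" or "top"; returns (picture, depth): 384x512x3 uint8, red, green, blue; 384x512 float32, m along the optical axis (not along the pixel's ray), 0 where there is no reading.
- env.camera_model(name): a dict with "mtx" (3x3 intrinsics, pixels), "world_from_camera" (4x4, takes a point from camera to world coordinates). Camera axes: x right, y down, z forward; pixel columns grow to the right and rows downward; lengths in m; the calibration is good to about 2 mm. A picture is of the moment at which its call begins. camera_model takes no time and is no camera call.
A pose or a line that the arm cannot do raises env.Unreachable and nothing moves.
- env.sign_off(): hands the job in; it is judged then, once.
Readings, each from a call of its own:
- env.current_time(): time.
- env.current_joint_positions(): joint angles.
- env.current_joint_vel(): joint speeds.
- env.current_effort(): joint torques, N m.
- env.current_tcp_pos(): TCP position.
- env.current_ee_rot(): TCP orientation.
- env.current_contact_force(): force on the tool from outside, world axes, zero at the start.
- env.current_ft_torque(): the same for the moment, N m.
- env.current_grip_width(): finger opening in m.
- env.current_grip_force(): force on a finger pad.
Only numpy, scipy, OpenCV 4.12 (cv2) and the standard library are available. Lean on these libraries where they do the work, as an engineer would, in place of code of your own. Each camera call takes 0.05 s, during which the arm holds its last target. There are 200 camera calls.

### The job

Move the four chocolate eggs from the cooling rack into the wells of the white gift carton, one egg standing upright in each well, in the same order counted from the blue ends: the egg next to the blue end of the rack goes into the well next to the blue end of the carton, and so on along the row. Chocolate breaks, so set each egg down gently without dropping it or knocking any over, and leave the scraper, bowl and jar alone.

Things in the scene. Friction and masses are not known exactly. Their poses are not given: they have to be found in the camera images.
- dark_egg: dark chocolate egg, very dark brown, loose, about 90 g, standing upright: a round solid of revolution 72 mm tall, widest (47.6 mm diameter) 32 mm above its foot and nearly straight-sided from 24 to 40 mm, with a flat foot 28 mm across. Origin: centre of the foot; z up the axis. It starts centred on the tile of its own colour.
- milk_egg: milk chocolate egg, mid brown, loose, about 90 g, standing upright: a round solid of revolution 72 mm tall, widest (47.6 mm diameter) 32 mm above its foot and nearly straight-sided from 24 to 40 mm, with a flat foot 28 mm across. Origin: centre of the foot; z up the axis. It starts centred on the tile of its own colour.
- ivory_egg: ivory chocolate egg, cream white, loose, about 90 g, standing upright: a round solid of revolution 72 mm tall, widest (47.6 mm diameter) 32 mm above its foot and nearly straight-sided from 24 to 40 mm, with a flat foot 28 mm across. Origin: centre of the foot; z up the axis. It starts centred on the tile of its own colour.
- ruby_egg: ruby chocolate egg, reddish pink, loose, about 90 g, standing upright: a round solid of revolution 72 mm tall, widest (47.6 mm diameter) 32 mm above its foot and nearly straight-sided from 24 to 40 mm, with a flat foot 28 mm across. Origin: centre of the foot; z up the axis. It starts centred on the tile of its own colour.
- dark_tile: flavour tile, very dark brown border round a grey-blue middle, fixed on the cooling rack, 66 x 66 x 4 mm, the dark egg starts on it. It stays put, so it still shows after the egg is gone where that egg stood in the row. Origin: centre of its underside (top face 4 mm higher).
- milk_tile: flavour tile, mid brown border round a grey-blue middle, fixed on the cooling rack, 66 x 66 x 4 mm, the milk egg starts on it. It stays put, so it still shows after the egg is gone where that egg stood in the row. Origin: centre of its underside (top face 4 mm higher).
- ivory_tile: flavour tile, cream white border round a grey-blue middle, fixed on the cooling rack, 66 x 66 x 4 mm, the ivory egg starts on it. It stays put, so it still shows after the egg is gone where that egg stood in the row. Origin: centre of its underside (top face 4 mm higher).
- ruby_tile: flavour tile, reddish pink border round a grey-blue middle, fixed on the cooling rack, 66 x 66 x 4 mm, the ruby egg starts on it. It stays put, so it still shows after the egg is gone where that egg stood in the row. Origin: centre of its underside (top face 4 mm higher).
- rack: steel cooling rack, fixed: a flat bar 80 mm (x) x 370 mm (y), 8 mm thick, lying on the table, with a blue block 22 mm wide, 20 mm high across its +y end. The four tiles lie on it in a row along its y axis at y = +112.5, +37.5, -37.5, -112.5 mm, so y = +112.5 mm is the place next to the blue end. Origin: centre of its underside.
- carton: white gift carton insert, fixed: plate 80 (x) x 370 (y) mm, 10 mm high, a blue band 22 mm wide, 12 mm high across its -y end. Four empty round wells with tan floors, 60 mm wide, 8 mm deep (floor 2 mm above the table), at y = -112.5 (next to the blue end), -37.5, +37.5, +112.5 mm. Origin: centre of its underside. It lies roughly parallel to the rack, nearer the robot or further off.
- scraper: blue scraper with a steel blade, loose bystander lying flat, 198 x 80 mm, 18 mm high. Origin: underside, where handle meets head; y points to the blade.
- bowl: steel bowl, loose bystander, 124 mm across, 60 mm high. Origin: centre of its underside.
- jar: closed white jar, loose bystander, 68 mm diameter, 85 mm high. Origin: centre of its underside.
Things that resemble listed ones, but are neither listed nor needed, are in the scene too. What is shaped like the milk_egg but turquoise or yellow is not meant. Leave any orange look-alike of the dark_egg alone.

How it is judged:
By the outcome, as a careful person would: the job done as asked, in the order asked, and still so for the second after the job is handed in, with the robot touching nothing.
It also fails if it takes over 115 s, if anything falls off the work surface, if the arm or the gripper's body presses on something with over 40 N, if the wrist force passes 120 N, or if a joint passes its speed limit or range.

## Working session

There is one attempt and no reset: what is moved stays moved. The work goes in short steps, each a Python script; the robot and the scene stay as the last script left them, time stands still between calls to the robot, and variables do not carry over. Pictures are saved under pics/ and viewed, at most 14 in all, crops included, and the job is handed in when it is done.

```bash
mkdir -p pics; ls; python3 - <<'E'
from rig import env
import cv2,numpy as np
for n in("top","side"):
    p,d=env.camera(n); cv2.imwrite(f"pics/{n}0.png",p[:,:,::-1]); np.savez(f"pics/{n}0.npz",p=p,d=d)
    m=env.camera_model(n); print(n,m["mtx"],m["world_from_camera"])
print(env.current_ee_rot(),env.current_time())
E
```

```text
pics
top [[387.75416078   0.         255.85901549]
 [  0.         387.75416078 192.66056498]
 [  0.           0.           1.        ]] [[ 0.01518305 -0.99581495  0.09012253  0.50508156]
 [-0.99970415 -0.01340561  0.02029519 -0.01576315]
 [-0.01900211 -0.09040401 -0.99572388  1.29835818]
 [ 0.          0.          0.          1.        ]]
side [[352.10949172   0.         260.59803451]
 [  0.         352.10949172 194.21599315]
 [  0.           0.           1.        ]] [[ 0.99875895 -0.03156194  0.038528    0.58652326]
 [-0.04976898 -0.60294282  0.7962305  -0.77160193]
 [-0.0019004  -0.79715983 -0.60376535  0.61997643]
 [ 0.          0.          0.          1.        ]]
[ 1.51815069e-01  9.88408649e-01 -7.22452478e-04 -7.10807450e-05] 0.1
```

View pics/top0.png

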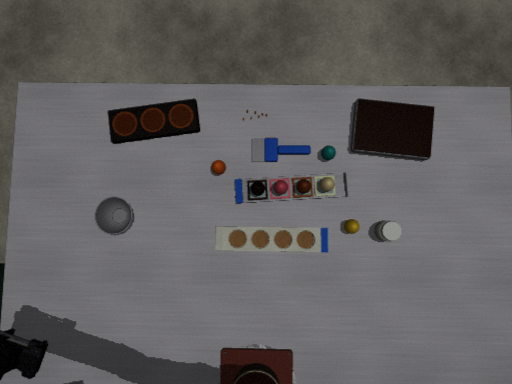

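View pics/side0.png

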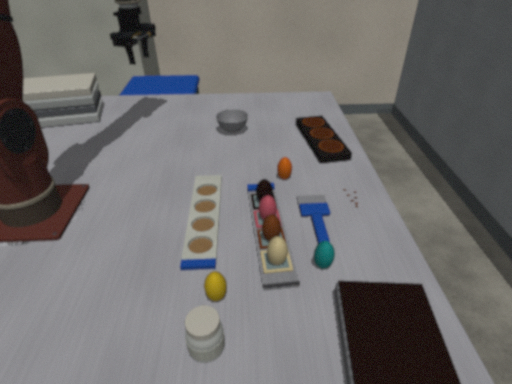

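The top view shows the rack with its blue end at (239,190), followed by dark (258,188), ruby (281,187), milk (304,186) and ivory (326,185). The carton's blue end is at (325,240), with wells at (306,240), (283,239), (260,239) and (237,239). The side view agrees.

```bash
cat > h.py <<'E'
import numpy as np,cv2
from rig import env
M={n:env.camera_model(n) for n in("top","side")}
def ray(n,uv,z):
    m=M[n];T=m["world_from_camera"];d=T[:3,:3]@np.linalg.solve(m["mtx"],[uv[0],uv[1],1]);o=T[:3,3]
    return o+d*(z-o[2])/d[2]
def cloud(n,d):
    m=M[n];T=m["world_from_camera"];v,u=np.mgrid[:384,:512]
    c=np.stack([u*d,v*d,d],-1)@np.linalg.inv(m["mtx"]).T
    return c@T[:3,:3].T+T[:3,3]
E
python3 - <<'E'
from h import *
f=np.load("pics/top0.npz");p,d=f["p"],f["d"];P=cloud("top",d)
cv2.imwrite("pics/crop0.png",cv2.resize(p[140:265,200:365,::-1],None,fx=4.8,fy=4.8,interpolation=cv2.INTER_CUBIC))
f2=np.load("pics/side0.npz");P2=cloud("side",f2["d"])
for n,Q in(("top",P),("side",P2)):
    guess=[ray("top",uv,0.06) for uv in((258,188),(281,187),(304,186),(326,185))]
    for g in guess:
        m=(np.hypot(*(Q[...,:2]-g[:2]).transpose(2,0,1))<.032)&(Q[...,2]>.03)&(Q[...,2]<.1)
        v,u=np.nonzero(m); z=Q[m]
        print(n,g[:2].round(4),m.sum(),"zmax",z[:,2].max().round(4),"midpix",(u.min()+u.max())/2,(v.min()+v.max())/2,
          "ray",ray(n,((u.min()+u.max())/2,(v.min()+v.max())/2),.046).round(4))
hsv=cv2.cvtColor(p,cv2.COLOR_RGB2HSV)
tan=((hsv[...,0]<18)&(hsv[...,1]>90)&(hsv[...,2]>60)).astype(np.uint8)
tan[:225]=0;tan[255:]=0
for c in cv2.findContours(tan,0,2)[0]:
    if cv2.contourArea(c)>80:
        (e,ax,_)=cv2.fitEllipse(c);print("well",np.round(e,1),np.round(ax,1),ray("top",e,.002).round(4))
blue=cv2.inRange(hsv,(105,150,60),(130,255,255))
_,_,st,ce=cv2.connectedComponentsWithStats(blue)
for s,c in zip(st[1:],ce[1:]):
    if s[4]>30: print("blue",s,c.round(1),ray("top",c,.012).round(4))
E
```

```text
top [0.6323 0.0028] 168 zmax 0.0863 midpix 257.0 188.0 ray [0.6337 0.0063 0.046 ]
top [ 0.6365 -0.0709] 164 zmax 0.0857 midpix 280.0 186.5 ray [ 0.6396 -0.0683  0.046 ]
top [ 0.6407 -0.1445] 169 zmax 0.0892 midpix 303.0 186.0 ray [ 0.6422 -0.1427  0.046 ]
top [ 0.6448 -0.2148] 170 zmax 0.0867 midpix 326.0 184.0 ray [ 0.6497 -0.217   0.046 ]
side [0.6323 0.0028] 258 zmax 0.082 midpix 264.0 189.0 ray [0.6337 0.0086 0.046 ]
side [ 0.6365 -0.0709] 304 zmax 0.0826 midpix 267.5 206.5 ray [ 0.6383 -0.068   0.046 ]
side [ 0.6407 -0.1445] 367 zmax 0.0836 midpix 271.0 226.0 ray [ 0.6419 -0.1428  0.046 ]
side [ 0.6448 -0.2148] 430 zmax 0.0834 midpix 277.0 249.5 ray [ 0.6496 -0.2211  0.046 ]
well [305.1 239.2] [16.2 16.4] [ 0.4699 -0.155   0.002 ]
well [282.4 238.8] [16.1 16.6] [ 0.4698 -0.0797  0.002 ]
well [259.7 238.6] [15.7 16.1] [ 0.4694 -0.0043  0.002 ]
well [237.1 238.4] [15.8 16.9] [0.4688 0.0706 0.002 ]
blue [265 138  45  23 538] [281.5 149.2] [ 0.7692 -0.0736  0.012 ]
blue [235 179   8  24 155] [238.4 190.5] [0.628 0.069 0.012]
blue [321 228   7  24 131] [323.9 239.4] [ 0.4704 -0.2155  0.012 ]
```

View pics/crop0.png

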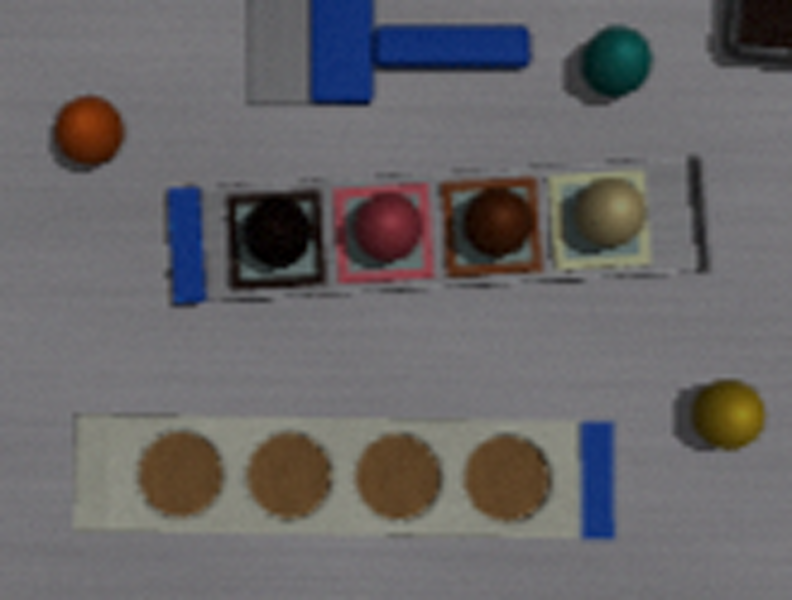

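The masks agree with the given sizes: 75 mm spacing for both eggs and wells, egg tops at about 0.084 m, and blue ends 174 mm from the row centres. I'll use line fits and start with the dark egg, with the fingers closing across the row.

```bash
cat >> h.py <<'E'
from scipy.spatial.transform import Rotation as R
S=np.array([.1125,.0375,-.0375,-.1125])
RY,CY=.0675,.0055
def axis(c,yaw,s): return np.array(c)+s*np.array([-np.sin(yaw),np.cos(yaw)])
PICK=[axis((.6413,-.1056),RY,s) for s in S]
PLACE=[axis((.4695,-.0421),CY,-s) for s in S]
def quat(yaw,sg):
    y=sg*np.array([np.cos(yaw),np.sin(yaw),0]);z=np.array([0,0,-1.])
    return R.from_matrix(np.c_[np.cross(y,z),y,z]).as_quat()
def sign():
    for sg in(1,-1):
        J=[env.ik([*p,h],quat(a,sg)) for L,a in((PICK,RY),(PLACE,CY)) for p in L for h in(.022,.125)]
        print(sg,[None if j is None else round(j[6],2) for j in J])
def pick(i,sg):
    q=quat(RY,sg);p=PICK[i]
    env.goto([*p,.125],q); env.move_linear([*p,.025],speed=.1); env.grab(8)
    print("grip",env.current_grip_width(),env.current_grip_force(),env.current_tcp_pos())
    env.move_linear([*p,.125],speed=.12)
    print("held",env.current_grip_width(),env.current_time())
def place(i,sg):
    q=quat(CY,sg);p=PLACE[i]
    env.goto([*p,.125],q); env.move_linear([*p,.023],speed=.1)
def lower(i):
    p=PLACE[i];env.wait(.2)
    print("stop",env.move_linear([*p,.011],speed=.012,f_stop=2.5),env.current_tcp_pos(),env.current_contact_force())
def snap(n,name,box=None,f=1):
    im,d=env.camera(n); a=im if box is None else im[box[1]:box[3],box[0]:box[2]]
    cv2.imwrite(f"pics/{name}.png",cv2.resize(a[...,::-1],None,fx=f,fy=f,interpolation=cv2.INTER_CUBIC)); return im,d
def release(i):
    env.ungrasp(); env.move_linear([*PLACE[i],.125],speed=.12); print("t",env.current_time())
E
python3 - <<'E'
from h import *
print(np.round(PICK,4),np.round(PLACE,4)); sign()
E
```

```text
[[ 0.6337  0.0066]
 [ 0.6388 -0.0682]
 [ 0.6438 -0.143 ]
 [ 0.6489 -0.2178]] [[ 0.4701 -0.1546]
 [ 0.4697 -0.0796]
 [ 0.4693 -0.0046]
 [ 0.4689  0.0704]]
1 [np.float64(0.3), np.float64(0.24), np.float64(0.55), np.float64(0.45), np.float64(0.73), np.float64(0.63), np.float64(0.74), np.float64(0.68), np.float64(0.47), np.float64(0.46), np.float64(0.35), np.float64(0.15), np.float64(0.14), np.float64(-0.04), np.float64(-0.07), np.float64(-0.2)]
-1 [np.float64(-2.51), np.float64(-2.65), np.float64(-2.39), np.float64(-2.52), np.float64(-2.28), np.float64(-2.4), np.float64(-2.19), np.float64(-2.29), np.float64(-2.36), np.float64(-2.61), np.float64(-2.56), None, np.float64(-2.57), None, np.float64(2.55), None]
```

```bash
sed -i 's/\.125\]/.14]/g' h.py; python3 - <<'E'
from h import *
pick(0,1); place(0,1); lower(0); print(env.current_time(),env.current_grip_width())
snap("side","s1",(150,120,350,290),4); snap("top","t1",(180,120,380,270),4)
E
```

```text
grip 0.04615706337160257 7.999803830171004 [0.63366109 0.00665492 0.02497711]
held 0.046197266858086894 5.95
stop True [ 0.47007628 -0.15460357  0.01469494] [ 1.04526408 -0.64497874  2.77187234]
9.075 0.04600507580988228
```

View pics/s1.png

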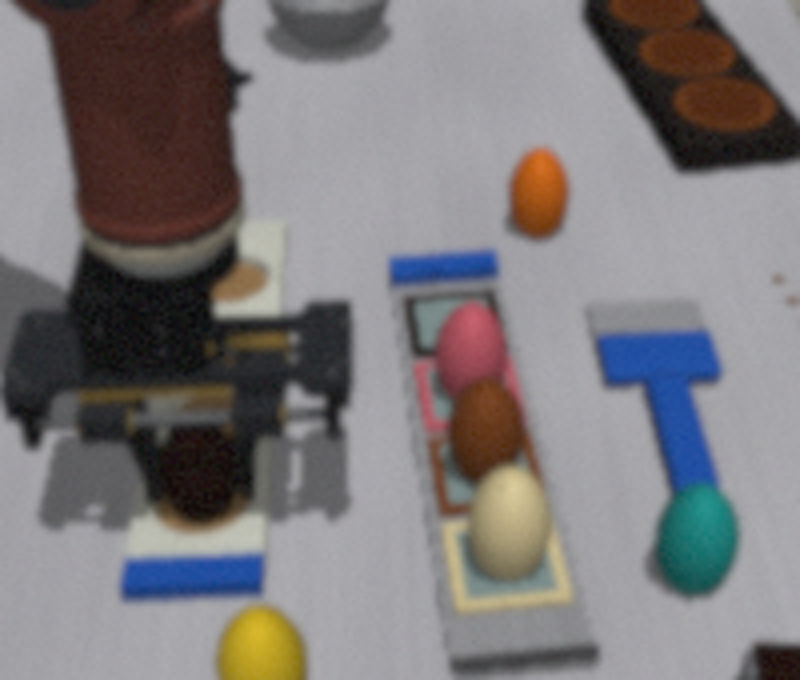

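The side view shows the dark egg (about (195,470) in the crop) held upright in the well next to the carton's blue end. Contact came at z = 0.0147 against 0.015 expected. Next I release it and move the ruby egg.

```bash
python3 - <<'E'
from h import *
release(0); pick(1,1); snap("top","t2",(180,120,380,270),4); snap("side","s2",(150,120,350,290),4)
E
```

```text
t 11.325
grip 0.04623265103895505 7.999735362245701 [ 0.63872669 -0.06820143  0.02498781]
held 0.04603458064248616 15.2833
```

View pics/s2.png

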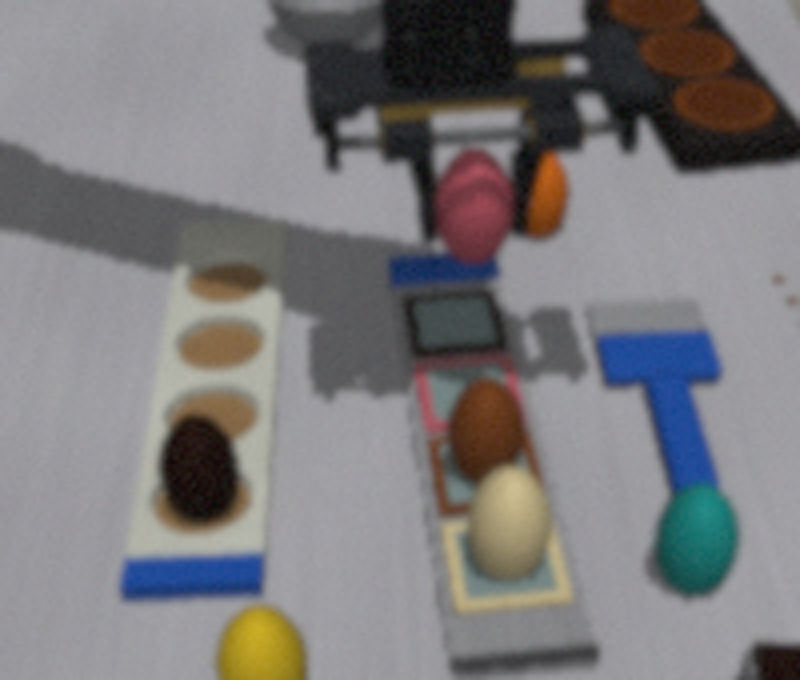

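The dark egg stands upright in its well at (200,470), and the ruby egg is held upright at (475,205). I'll place ruby, then move milk.

```bash
python3 - <<'E'
from h import *
place(1,1); lower(1); z=env.current_tcp_pos()[2]
if .011<z<.019:
    release(1); pick(2,1); place(2,1); lower(2); snap("side","s3",(150,120,350,290),4)
E
```

```text
stop True [ 0.46963195 -0.07960848  0.01466675] [0.65823885 0.5150645  2.08785585]
t 20.4583
grip 0.045788731472106076 7.99975156551227 [ 0.64374954 -0.14302698  0.02497694]
held 0.04617444753687694 24.6333
stop True [ 0.46920313 -0.00461379  0.01466529] [ 0.97586209 -0.36373424  2.72361421]
```

View pics/s3.png

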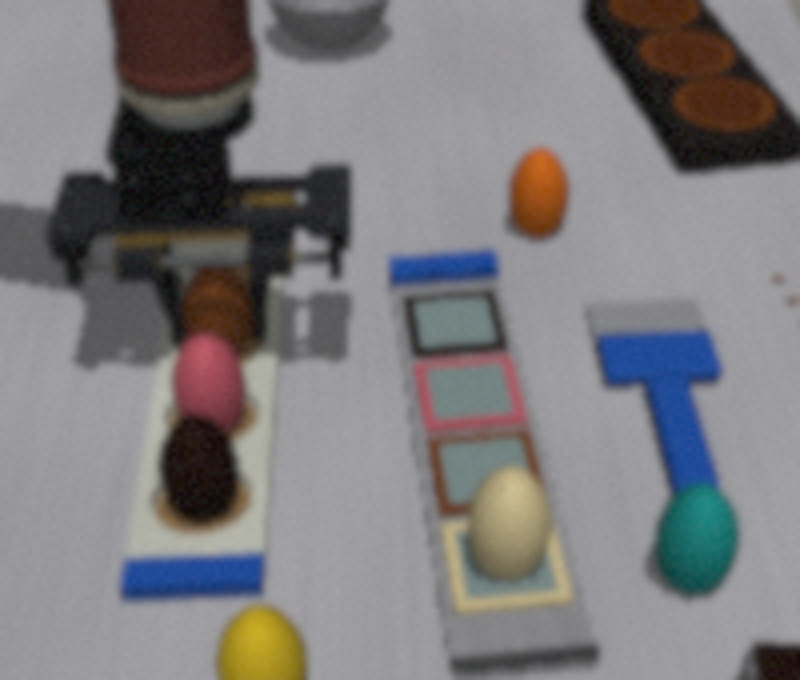

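Dark and ruby are upright in wells 1 and 2, and milk is down in well 3 at (218,310). Ivory is the last one.

```bash
python3 - <<'E'
from h import *
release(2); pick(3,1); place(3,1); lower(3); z=env.current_tcp_pos()[2]
if .011<z<.019:
    release(3); env.goto([.55,.28,.25],quat(0,1))
    im,d=snap("side","s4",(150,120,350,290),4); snap("top","t4",(180,120,380,270),4)
    print(env.current_time(),env.current_grip_width())
E
```

```text
t 30.0583
grip 0.04588952132035759 7.999587535159662 [ 0.64896809 -0.2178468   0.02504032]
held 0.046285192767195685 34.3167
stop True [0.46884436 0.07039534 0.01467757] [0.35551832 0.07249965 2.81420217]
t 39.9583
41.0417 0.08693042492620769
```

View pics/s4.png

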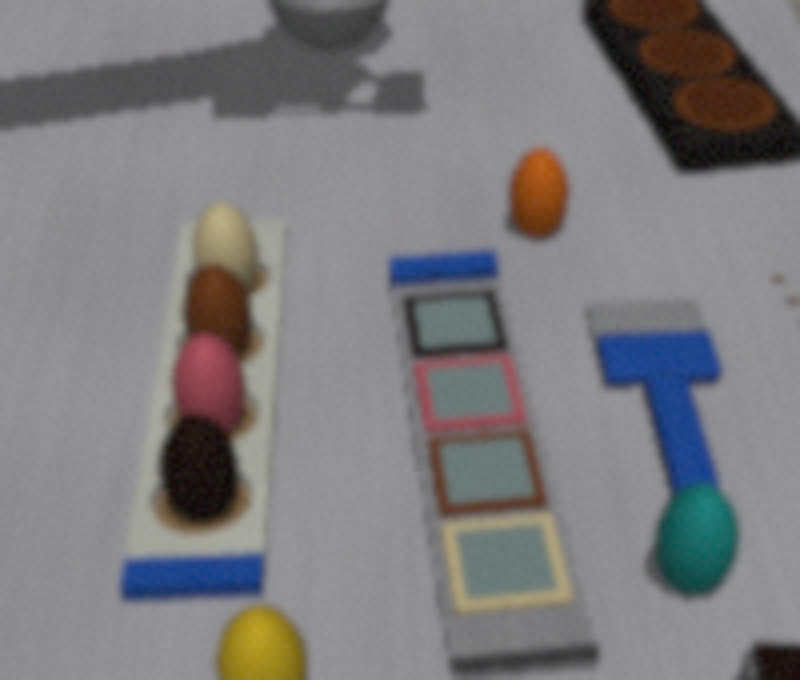

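View pics/t4.png

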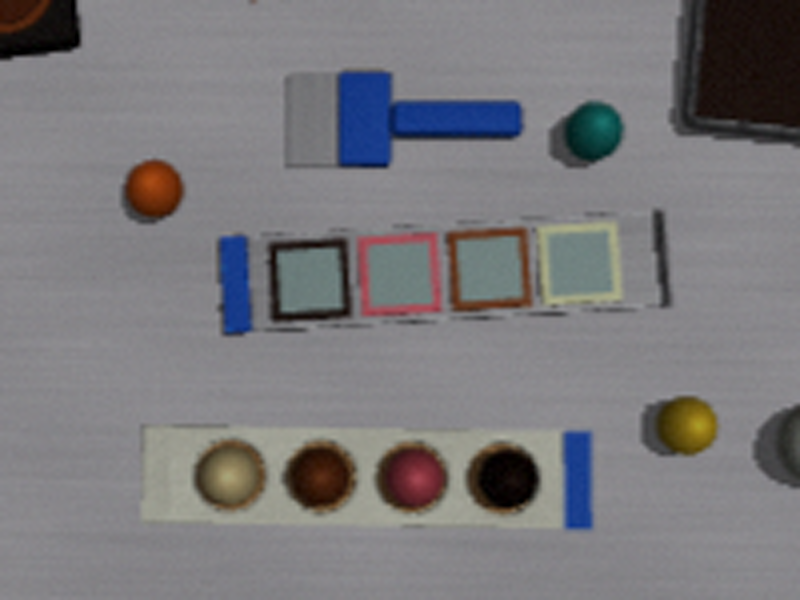

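Both views show all four eggs upright and centred in their wells. From the blue end the order is dark (505,478), ruby (412,478), milk (320,477) and ivory (230,475), the same as the rack tiles.

```bash
python3 -c "
from rig import env
print(env.sign_off())"
```

```text
the job is handed in; nothing more can be done
None
```

All four eggs stand upright in the carton wells in the same order from the blue end (dark, ruby, milk, ivory), and the job was handed in at about 41 s with the scraper, bowl and jar untouched.

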